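# Hang the power screwdriver on its balancer arm and bring the work under it

### The arm

A 6-joint arm with a two-finger parallel gripper is mounted at the origin on a cart in front of the work surface, level with it; the furniture and walls round the work are solid. World frame = base frame: x ahead of the robot, y to its left, z up, the work surface at z = 0. Lengths are in m, angles in rad, forces in N, time in s.
With the tool pointing down it reaches from about 0.35 to 0.775 m from the base axis. Payload 7.3 kg.
Tool frame: the origin (TCP) lies on the centre line of the jaws, within the pads' length; the fingertips stand 17 mm ahead of it and the grasp point (between the pads) lies 2 mm behind it (robot.tip_extent is the distance from the TCP to the fingertips, in m); z points along the fingers, y is the line along which they close (so a half turn about z gives the same grasp; the last joint's range is limited). The gripper opens to 92 mm and grips with 3 to 60 N. Pads are 19 mm wide; open, the fingers measure 130 mm over their backs; the gripper's body (75 mm by 190 mm) begins 47 mm behind the grasp point.
Start: joints at [-0.146, 0.342, 1.524, -0, 1.275, -0.146], TCP at [0.525, 0, 0.244] pointing down, gripper open.
Joint ranges: [-2.53, 2.53], [-0.77, 2.02], [0.04, 2.7], [-1, 4.14], [0.28, 2.66], [-3.11, 3.11]. Speed limits (rad/s): [2.57, 2.57, 3.14, 3.14, 3.14, 3.14].

### API

Orientations are given as [roll, pitch, yaw] about the fixed x, y, z axes, in that order (R = Rz(yaw) Ry(pitch) Rx(roll)).
In Python, from cell import robot gives the robot as it stands.
- The arm moves only by the tool step_arm, never from a script. Its argument "motion" is a list of rows, each a list of 2 entries, a list of its own where there are three numbers: the shift along the tool's x, y, z in units of 60 mm (1.0 is 60 mm), then the turn about the tool's z in rad. In form: [[[x, y, z], spin], ...]. A call has 1 to 10 rows; each row is the pose to reach, as a shift and turn from the pose commanded when the call began, along the tool's axes at that moment; what a row does not reach only later rows make up. A row lasts 1/8 s, in which the tool goes at most 62.5 mm and 10.7 degrees, less where a joint would pass 70% of its speed; a pose out of reach is approached as far as the arm can. A call with a gripper value outside its range is refused whole. "hand" is the closure in counts, from 0 (fully open) to 255 (shut), set as the call begins (left out, the last holds). The fingers move at their own pace and stop on an object; "squeeze" is the grip in N (left out, the last holds). Time passes only in rows, so rows that repeat a pose let the fingers close. It gives the time, the measured TCP pose, the force, the opening and the grip force at its end, in the units of the state.
- robot.observe(): the state, without advancing time (a new reading comes with each control period).
- robot.read_camera(name): name is "scene" or "side" or "wrist"; returns a dict with "pixels" (420x560x3 uint8, red, green, blue), "intrinsics" (3x3 intrinsics, pixels), "k1" (the pictures are not rectified: a ray, as slopes to the right and down, at radius r is drawn at 1 + k1 r^2 times it, then the intrinsics apply), "xyz" and "rotation" of the camera in the world; the wrist camera has in their place "T_tool_cam" (4x4, takes a point from camera to tool coordinates, whose origin is the TCP and whose axes are the flange's). Camera axes: x right, y up, looking along -z (the intrinsics and any distortion apply to the point x, -y, -z); pixel columns grow to the right and rows downward; lengths in m; the calibration is good to about 2 mm. A picture is of the moment at which its call begins: read the wrist's pose just before it. There is no depth.
- robot.hand_in(): hands the job in; it is judged then, once.
The state is a dict: "time": time; "qpos": joint angles; "qvel": joint speeds; "joint_efforts": joint torques, N m; "tool_pos": TCP position; "tool_rot": TCP orientation; "contact_force": force on the tool from outside, world axes, zero at the start; "torque": the same for the moment, N m; "opening": finger opening in m; "grip_force": force on a finger pad.
Only numpy, scipy, OpenCV 4.12 (cv2) and the standard library are available. Lean on these libraries where they do the work, as an engineer would, in place of code of your own. Each camera call takes 0.05 s, during which the arm holds its last target. There are 200 camera calls.

### The job

Take the power screwdriver out of its bench holster and hang it by its flange in the fork of the spring-balanced arm, letting go only once the arm has sunk and settled under the weight, so that it does not jerk. Then slide the open metal chassis along the bench top, without lifting it, until the screw in the middle of its toroid stands right under the hanging screwdriver's bit. Leave everything else on the bench where it is.

Things in the scene. Friction and masses are not known exactly. Their poses are not given: they have to be found in the camera images.
- driver: in-line power screwdriver, 0.35 to 0.55 kg, round, 190 mm long, upright. Origin at the bit's tip (lowest point), z up to the cap. Heights above the tip: bit and chuck 0-34, black body 36 mm in diameter 50-108, steel neck 20 mm in diameter 108-136, steel flange 44 mm in diameter 136-141, orange ribbed cap 31 mm in diameter 141-190. Grip the cap. It starts standing in the holster, bit on its floor
- driver_flange (a point): centre of the underside of the screwdriver's flange, 136 mm above the bit's tip
- driver_cap (a point): middle of the gripping part of the screwdriver's cap, 166 mm above the bit's tip, 25 mm above the flange's top, 24 mm below the cap's top
- holster: fixed bench holster: an upright grey tube, 47 mm outside, 40 mm inside, 83 mm high, on a round foot 92 mm across. Origin under its centre; it stands on a 3 mm mat; its inner floor is 8 mm above the origin; the tool is drawn out straight up
- fork_seat (a point): centre of the fork's seat, on the top face of its tines, 0.29 m above the bench at the start. The frame is level, x points from the open mouth of the fork to the column (the neck enters along +x), z up. The flange must rest on the tines here
- bal_holder: aluminium fork at the arm's free end; origin at the arm's last pivot, 62 mm behind the seat. Tines 8 mm thick, 28 mm apart; a rim 5 mm high, 53 mm in inner diameter, stands round the seat, open at the mouth, 24 mm in front of the seat's centre. The arm runs to a fixed column 0.33 m behind, 0.3 m high; near the fork nothing is over 25 mm above the tines
- bal_arm (a joint): how far the arm has sunk, rad: 0 at the upper stop, where springs hold it empty, to 0.60; 0.1 rad is 24 mm at the fork. 2 N on the fork starts it sinking, each further newton adds 24 mm; with the screwdriver it settles at 0.15 to 0.42. The arm is a 240 mm parallelogram, level at 0.13, so the fork stays level but moves 2 mm towards its mouth by 0.13 and back beyond. It does not swivel
- chassis: loose open aluminium chassis, 110 mm (its x) by 190 mm (its y) by 32 mm high, walls 4 mm, 0.9 kg, with a copper-coloured toroid 58 mm across in the middle and small parts round it, highest 46 mm above the bench. Origin under its centre. It is too wide to be gripped across; it slides on the bench
- chassis_screw (a point): top of the brass screw at the centre of the toroid, on the chassis's centre, 39 mm above its underside
- mug: bystander: dark and white mug, 97 mm high, origin at its underside
- reel: bystander: solder reel with red flanges, 46 mm high, origin at its underside
- cutters: bystander: red-handled side cutters lying flat, 138 mm long
- tin: bystander: round tin with a yellow lid, 49 mm across, 24 mm high
- bottle: bystander: small brown dropper bottle with a black cap, 102 mm high
Not all that is in view belongs to the job. There is more than one size of the driver; the one meant has the size given above.

How it is judged:
By the outcome, as a careful person would: the job done as asked, in the order asked, and still so for the second after the job is handed in, with the robot touching nothing.
It also fails if it takes over 54 s, if anything falls off the work surface, if the arm or the gripper's body presses on something with over 40 N, if the wrist force passes 120 N, or if a joint passes its speed limit or range.

## Working session

There is one attempt and no reset: what is moved stays moved. The work goes in short steps, Python scripts to look and compute and a tool call to move; the robot and the scene stay as the last step left them, time stands still between calls to the robot, and variables do not carry over. Pictures are saved under pics/ and viewed, at most 10 in all, crops included, and the job is handed in when it is done.

Besides the shell and the picture viewer there is one more tool, called after "Request:" in YAML: its name, and indented under it one key for each argument. step_arm: Moves the arm, as the interface text tells. Its arguments: {"type":"object","properties":{"motion":{"type":"array"},"hand":{"type":"number"},"squeeze":{"type":"number"}},"required":["motion"]}

```bash
mkdir -p pics; ls; cat > h.py <<'E'
import numpy as np, cv2
from cell import robot
from scipy.spatial.transform import Rotation as Ro
def cam(n):
    s=robot.observe(); d=robot.read_camera(n)
    if 'T_tool_cam' in d:
        T=np.eye(4); T[:3,:3]=Ro.from_euler('xyz',s['tool_rot']).as_matrix(); T[:3,3]=s['tool_pos']
        W=T@np.array(d['T_tool_cam']); d['xyz']=W[:3,3]; d['rotation']=W[:3,:3]
    d['R']=np.array(d['rotation']); d['c']=np.array(d['xyz']); d['K']=np.array(d['intrinsics']); return d
def ray(d,uv):
    q=cv2.undistortPoints(np.array([[uv]],float),d['K'],np.array([d['k1'],0,0,0,0.]))[0,0]
    v=d['R']@np.array([q[0],-q[1],-1]); return d['c'],v/np.linalg.norm(v)
def onz(d,uv,z):
    c,v=ray(d,uv); return c+v*(z-c[2])/v[2]
def proj(d,p):
    q=d['R'].T@(np.array(p)-d['c']); a=np.array([q[0],-q[1]])/-q[2]; a=a*(1+d['k1']*(a@a)); return (d['K']@[*a,1])[:2]
def tri(l):
    A=np.zeros((3,3));b=np.zeros(3)
    for c,v in l:
        P=np.eye(3)-np.outer(v,v);A+=P;b+=P@c
    x=np.linalg.solve(A,b); return x,[np.linalg.norm((np.eye(3)-np.outer(v,v))@(x-c)) for c,v in l]
def save(d,n): cv2.imwrite('pics/%s.png'%n,d['pixels'][:,:,::-1])
E
python3 - <<'E'
from h import *
print(robot.observe())
for n in ['scene','side','wrist']:
    d=cam(n); save(d,n+'0'); np.save(n+'0.npy',d,allow_pickle=True); print(n,d['c'],d['R'].round(3).tolist(),d['K'].tolist(),d['k1'])
E
```

```text
pics
{'time': 0.0, 'qpos': array([-1.45999971e-01,  3.42721057e-01,  1.52500086e+00, -5.80894107e-05,
        1.27544006e+00, -1.46028542e-01]), 'qvel': array([-0.00189096,  0.00079998, -0.00096536, -0.00084757,  0.00042784,
        0.00079821]), 'joint_efforts': array([ 7.61924657e-04, -4.31245601e+01, -2.44219762e+01,  7.17750052e-02,
        5.59406646e-02, -1.04314388e-04]), 'tool_pos': array([5.24610931e-01, 6.25726819e-05, 2.43051468e-01]), 'tool_rot': array([-3.14003196e+00, -1.73395088e-04,  1.57084171e+00]), 'contact_force': array([ 0.07612075, -0.48013919,  0.65550028]), 'torque': array([-0.00244272, -0.02629583, -0.03850499]), 'grip_force': 0.0, 'opening': 0.0916390764284341}
scene [-0.01990216 -0.9417819   0.72820113] [1.07, 0.005, -0.672] [[415.0664336312773, 0.0, 275.97464570233274], [0.0, 415.0664336312773, 206.11757276831221], [0.0, 0.0, 1.0]] -0.033036239015155025
side [-0.1942711  -0.21459684  1.21206188] [0.656, 0.014, -1.549] [[472.0433196205376, 0.0, 278.35204364401653], [0.0, 472.0433196205376, 206.83577761548725], [0.0, 0.0, 1.0]] 0.03852473068223032
wrist [0.52362425 0.06758221 0.38356434] [[1.0, -0.001, 0.001], [0.001, 0.968, 0.252], [-0.002, -0.252, 0.968]] [[337.503815683783, 0.0, 278.5955865247134], [0.0, 337.503815683783, 208.45791685297993], [0.0, 0.0, 1.0]] -0.050704458350482456
```

View pics/scene0.png

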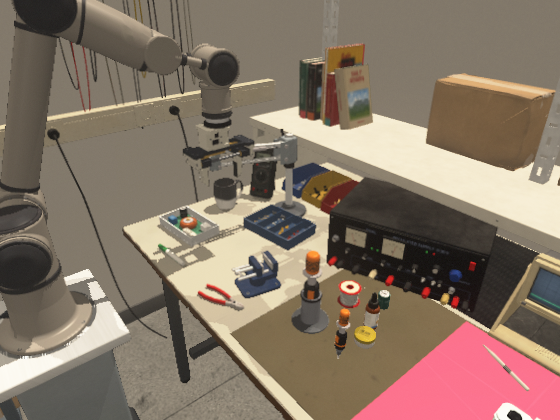

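View pics/side0.png

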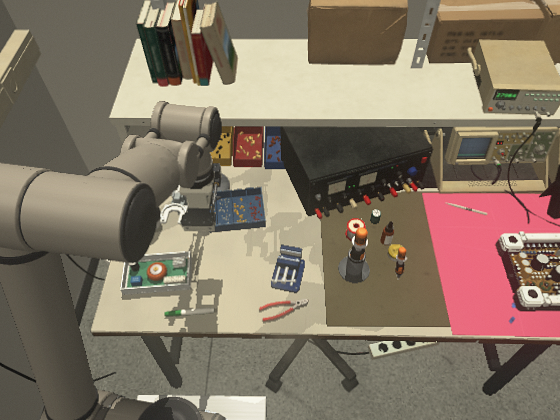

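```bash
sed -i "s/d\['R'\]=np.array(d\['rotation'\]);/r=np.array(d['rotation']); d['R']=r if r.ndim==2 else Ro.from_euler('xyz',r).as_matrix();/" h.py
python3 - <<'E'
from h import *
s=cam('scene'); d=cam('side'); w=cam('wrist')
a=cv2.resize(s['pixels'][100:300,120:400],None,fx=2,fy=2,interpolation=3)
b=cv2.resize(d['pixels'][130:330,100:240],None,fx=2,fy=2,interpolation=3)
im=np.zeros((600,800,3),np.uint8)
im[:300,:420]=s['pixels'][120:270,130:340].repeat(2,0).repeat(2,1)
im[:300,420:800]=d['pixels'][150:300,100:290].repeat(2,0).repeat(2,1)
im[300:,:400]=cv2.resize(w['pixels'],(400,300))
im[300:,400:800]=d['pixels'][190:290,310:443].repeat(3,0).repeat(3,1)[:300,:399][:, :400] if 0 else cv2.resize(d['pixels'][190:290,310:443],(400,300))
cv2.imwrite('pics/c1.png',im[:,:,::-1])
# orange caps
for n,q in(('scene',s),('side',d)):
    h=cv2.cvtColor(q['pixels'],cv2.COLOR_RGB2HSV)
    m=cv2.inRange(h,(5,170,120),(16,255,255))
    k,_,st,ce=cv2.connectedComponentsWithStats(m)
    print(n,[(st[i].tolist(),ce[i].round(1).tolist()) for i in range(1,k) if st[i,4]>25])
print('driver',tri([ray(s,(313,262)),ray(d,(360,238))]))
print('chassis',onz(s,(188,223),.035),onz(d,(156,270),.035))
print('holster foot',onz(s,(312,320),.006),onz(d,(353,270),.006))
E
```

```text
scene [([181, 219, 15, 8, 50], [188.7, 223.4]), ([307, 251, 12, 11, 113], [312.6, 256.4]), ([308, 291, 6, 8, 40], [310.0, 294.5]), ([347, 302, 12, 16, 94], [352.7, 308.5])]
side [([356, 228, 12, 10, 72], [361.5, 232.9]), ([383, 236, 9, 12, 49], [387.0, 240.4]), ([390, 257, 8, 10, 35], [392.8, 261.8])]
driver (array([ 0.50872448, -0.40164876,  0.17128129]), [np.float64(0.0033996124470057586), np.float64(0.003399612447005784)])
chassis [0.47266263 0.14206503 0.035     ] [0.47941972 0.16559326 0.035     ]
holster foot [ 0.50937013 -0.41046053  0.006     ] [ 0.50350885 -0.4004299   0.006     ]
```

View pics/c1.png

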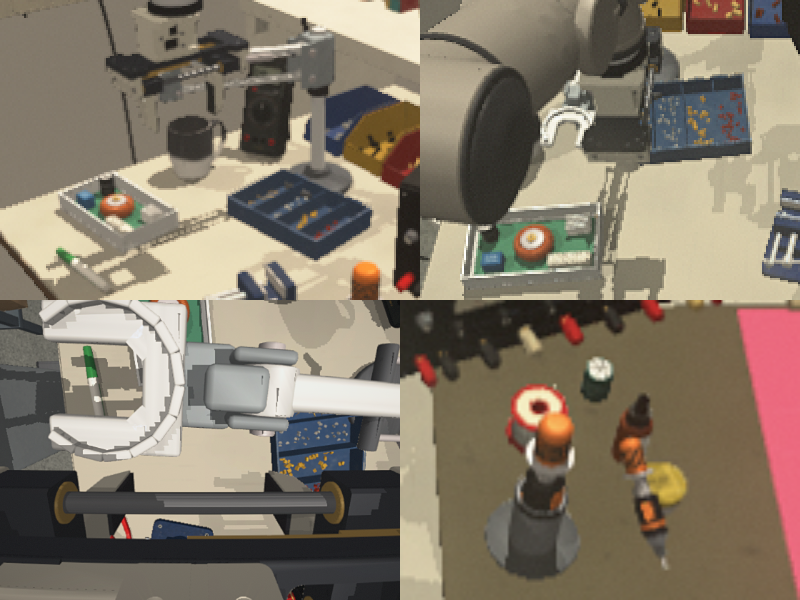

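```bash
python3 - <<'E'
from h import *
w=cam('wrist'); im=cv2.resize(w['pixels'],(800,600)); cv2.imwrite('pics/w1.png',im[:,:,::-1])
s=800/560
for p in [(140,155),(300,155)]: print(onz(w,np.array(p)/s,.29))
E
```

```text
[0.47452245 0.07116141 0.29      ]
[0.50523776 0.07083351 0.29      ]
```

View pics/w1.png

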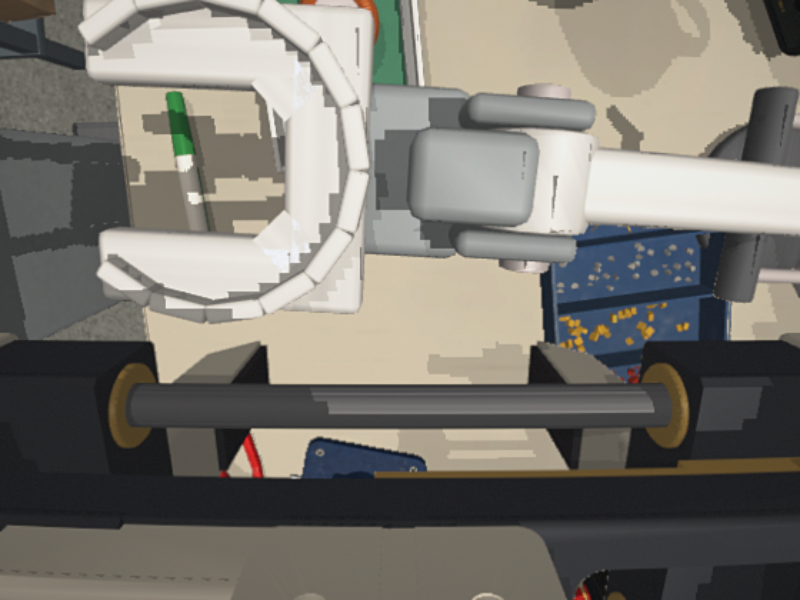

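```bash
python3 - <<'E'
from h import *
w=np.load('wrist0.npy',allow_pickle=True).item(); w=cam('wrist')
s=800/560
for n,p,z in [('slot up L',(92,78),.29),('slot up R',(250,85),.29),('slot lo L',(104,230),.29),('slot lo R',(255,234),.29),('slot end',(287,160),.29),
 ('rim out R',(368,165),.295),('rim in R',(343,160),.295),('rim tip up',(83,40),.295),('rim tip lo',(99,268),.295),('rim bottom in',(205,292),.295),('rim bot out',(205,320),.295),('arm far',(790,195),.30),('arm near',(600,185),.30)]:
    print(n,onz(w,np.array(p)/s,z).round(4))
d=cam('side')
# chassis corners top rim z=.032 on side from crop coords
for n,p in [('a',(100+(497-420)/2,150+208/2)),('b',(100+(604-420)/2,150+204/2)),('d',(100+(600-420)/2,150+290/2)),('tor',(100+(533-420)/2,150+240/2))]:
    print(n,onz(d,p,.032).round(3))
E
```

```text
slot up L [0.4669 0.0852 0.29  ]
slot up R [0.4966 0.0833 0.29  ]
slot lo L [0.4654 0.0569 0.29  ]
slot lo R [0.4957 0.0559 0.29  ]
slot end [0.5027 0.0699 0.29  ]
rim out R [0.5183 0.0689 0.295 ]
rim in R [0.5139 0.0698 0.295 ]
rim tip up [0.469  0.0905 0.295 ]
rim tip lo [0.4664 0.0502 0.295 ]
rim bottom in [0.4867 0.0455 0.295 ]
rim bot out [0.4861 0.0399 0.295 ]
arm far [0.5931 0.0645 0.3   ]
arm near [0.5584 0.0657 0.3   ]
a [0.534 0.228 0.032]
b [0.543 0.072 0.032]
d [0.404 0.058 0.032]
tor [0.481 0.165 0.032]
```

Request:
step_arm:
  motion:
    - [[-0.7,0,0],0.18]
    - [[-1.7,0,0],0.36]
    - [[-2.7,0,0],0.54]
    - [[-3.7,0,0],0.72]
    - [[-4.5,0,0],0.9]
    - [[-4.9,0,0],1.08]
    - [[-5.1,0,0],1.26]
    - [[-5.2,0,0],1.44]
    - [[-5.2,0,0],1.57]
    - [[-5.2,0,0],1.57]
  hand: 40

```text
time: 1.7
tool_pos: [0.525, -0.3121, 0.2436]
tool_rot: [-3.141, 0.0, 0.002]
contact_force: [0.5, 0.1, -0.4]
opening: 0.0776
grip_force: 0.0
```

```bash
python3 - <<'E'
from h import *
w=cam('wrist'); save(w,'w2')
h=cv2.cvtColor(w['pixels'],cv2.COLOR_RGB2HSV)
m=cv2.inRange(h,(4,140,90),(18,255,255))
k,_,st,ce=cv2.connectedComponentsWithStats(m)
for i in range(1,k):
    if st[i,4]>60: print(st[i],ce[i],onz(w,ce[i],.2))
print(proj(w,[.507,-.402,.2]))
E
```

```text
[ 74  33  20  15 103] [82.48543689 40.12621359] [ 0.63223006 -0.21120695  0.2       ]
[468  88  27  27 214] [477.07476636  97.50934579] [ 0.60434067 -0.41726002  0.2       ]
[388 129  26  33 569] [400.47803163 144.94024605] [ 0.57892803 -0.37795655  0.2       ]
[407 196  23  11  99] [419.57575758 202.46464646] [ 0.54691626 -0.39181914  0.2       ]
[381 226  45  43 746] [407.70107239 243.58579088] [ 0.52219767 -0.38749035  0.2       ]
[428.93710498 267.43084517]
```

View pics/w2.png

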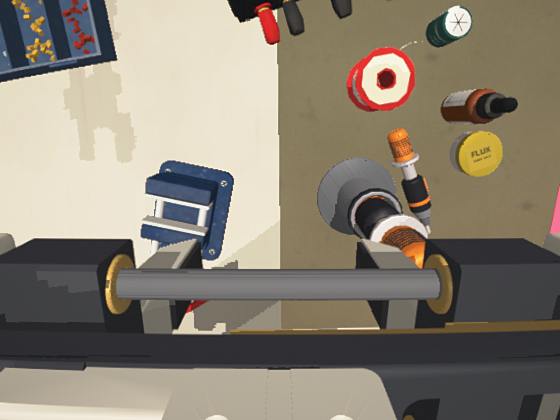

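Request:
step_arm:
  motion:
    - [[-0.6,0.7,0],0]
    - [[-1.2,1.4,0],0]
    - [[-1.2,1.4,0],0]

```text
time: 2.12
tool_pos: [0.4508, -0.3986, 0.2437]
tool_rot: [3.141, 0.001, -0.001]
contact_force: [0.2, 1.5, 0.0]
opening: 0.0776
grip_force: 0.0
```

```bash
python3 - <<'E'
from h import *
w=cam('wrist'); cv2.imwrite('pics/w3.png',w['pixels'][:,:,::-1])
print(robot.observe()['tool_pos'],robot.observe()['tool_rot'])
h=cv2.cvtColor(w['pixels'],cv2.COLOR_RGB2HSV)
m=cv2.inRange(h,(4,140,60),(18,255,255))
k,_,st,ce=cv2.connectedComponentsWithStats(m)
for i in range(1,k):
    if st[i,4]>60: print(st[i],ce[i],onz(w,ce[i],.2))
print(proj(w,[.507,-.402,.2]),proj(w,[.507,-.402,.15]),proj(w,[.507,-.402,.01]))
E
```

```text
[ 0.45212467 -0.39705332  0.2437323 ] [-3.14138792e+00 -1.65685159e-04 -5.50258487e-06]
[366   0  50  47 748] [384.69786096  27.19786096] [ 0.56332413 -0.45215719  0.2       ]
[308  53  28  36 627] [321.11802233  70.25039872] [ 0.54239402 -0.42055118  0.2       ]
[ 253  118   54   55 2271] [279.43240863 145.02421841] [ 0.50431562 -0.39912623  0.2       ]
[334 126  23  13 119] [345.4789916  132.80672269] [ 0.51082136 -0.43446616  0.2       ]
[284.78812868 139.96110678] [283.40821687 135.88570107] [281.49410577 130.23502501]
```

View pics/w3.png

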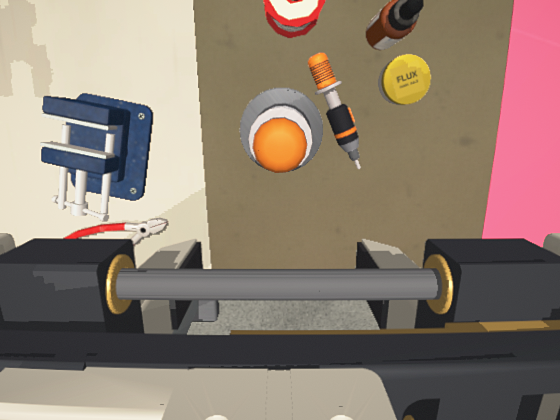

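Request:
step_arm:
  motion:
    - [[0.45,0.03,0],0]
    - [[0.88,0.05,0],0]
    - [[0.88,0.05,0.05],0]
    - [[0.88,0.05,0.5],0]
    - [[0.88,0.05,0.9],0]
    - [[0.88,0.05,1.14],0]
    - [[0.88,0.05,1.14],0]
    - [[0.88,0.05,1.14],0]
  hand: 60
  squeeze: 35

```text
time: 3.18
tool_pos: [0.5062, -0.3993, 0.1764]
tool_rot: [3.14, -0.001, 0.001]
contact_force: [-0.0, 0.5, 0.4]
opening: 0.0698
grip_force: 0.0
```

Request:
step_arm:
  motion:
    - [[0,0,0],0]
    - [[0,0,0],0]
    - [[0,0,0],0]
    - [[0,0,0],0]
  hand: 255
  squeeze: 35

```text
time: 3.68
tool_pos: [0.5059, -0.399, 0.1754]
tool_rot: [3.142, -0.0, 0.001]
contact_force: [-0.0, 0.5, 0.5]
opening: 0.0346
grip_force: 0.0
```

Request:
step_arm:
  motion:
    - [[0,0,0],0]
    - [[0,0,0],0]
    - [[0,0,-0.15],0]
    - [[0,0,-0.5],0]
    - [[0,0,-0.9],0]
    - [[0,0,-1.4],0]
    - [[0,0,-1.9],0]
    - [[0,0,-2.3],0]
    - [[0,0,-2.58],0]
    - [[0,0,-2.58],0]

```text
time: 4.92
tool_pos: [0.506, -0.3987, 0.3312]
tool_rot: [3.141, -0.001, 0.001]
contact_force: [-0.9, 1.0, -5.7]
opening: 0.0304
grip_force: 35.0
```

Request:
step_arm:
  motion:
    - [[-0.2,-0.4,0],0]
    - [[-0.5,-1.2,0],0]
    - [[-0.9,-2.1,0],0.01]
    - [[-1.3,-3.1,0],0.02]
    - [[-1.6,-4.1,0],0.03]
    - [[-1.68,-5.1,0],0.04]
    - [[-1.68,-6.0,0],0.04]
    - [[-1.68,-6.8,0],0.04]
    - [[-1.68,-7.4,0],0.04]
    - [[-1.68,-7.75,0],0.04]

```text
time: 6.18
tool_pos: [0.4035, 0.0679, 0.3292]
tool_rot: [-3.141, 0.002, -0.037]
contact_force: [-0.1, 0.4, -5.6]
opening: 0.0302
grip_force: 34.9
```

Request:
step_arm:
  motion:
    - [[0,-0.05,0],0]
    - [[0,-0.1,0],0]
    - [[0,-0.1,0],0]
    - [[0,-0.1,0],0]

```text
time: 6.68
tool_pos: [0.4049, 0.0713, 0.33]
tool_rot: [3.141, 0.0, -0.04]
contact_force: [1.0, -0.9, -4.5]
opening: 0.03
grip_force: 35.0
```

```bash
python3 - <<'E'
from h import *
o=robot.observe(); print(o['tool_pos'],o['tool_rot'],o['contact_force'],o['opening'])
w=cam('wrist'); d=cam('side'); s=cam('scene'); [np.save(n+'1.npy',q,allow_pickle=True) for n,q in(('wrist',w),('side',d),('scene',s))]
im=np.zeros((600,800,3),np.uint8)
im[:420,:560]=w['pixels']; im[:300,560:]=cv2.resize(s['pixels'][100:220,160:256],(240,300)); im[300:,560:]=cv2.resize(d['pixels'][160:280,130:226],(240,300))
cv2.imwrite('pics/w4.png',im[:,:,::-1])
E
```

```text
[0.40493619 0.07134192 0.33001651] [ 3.14146959e+00  2.22472167e-04 -4.02956400e-02] [ 1.04338801 -0.91292894 -4.52609302] 0.030028019247187065
```

View pics/w4.png

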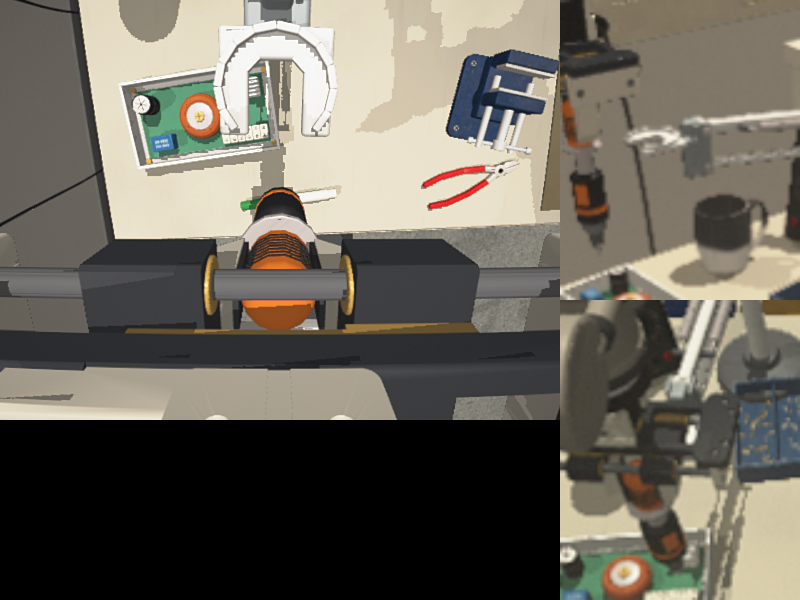

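```bash
python3 - <<'E'
from h import *
w,d,s=[np.load(n+'1.npy',allow_pickle=True).item() for n in('wrist','side','scene')]
for n,p,z in [('slot L tip',(247,133),.29),('slot R tip',(304,134),.29),('slot L in',(250,90),.29),('slot R in',(304,90),.29),('slot end',(278,60),.29),('rim top in',(277,31),.295),('rim top out',(276,22),.295),('rim L out',(215,85),.295),('rim R out',(338,85),.295),
 ('screw',(200,117),.039),('c far L',(121,83),.032),('c near L',(139,168),.032),('c near R',(282,147),.032)]: print(n,onz(w,p,z).round(4))
print(robot.observe()['time'])
t=[.405,.0713]
for q,nm in((s,'scene'),(d,'side')): print(nm,[proj(q,[*t,z]).round(1).tolist() for z in(.166,.24,.302,.335)])
# crop px -> full
f=lambda u,v:(160+(u-560)*.4,100+v*.4); g=lambda u,v:(130+(u-560)*.4,160+(v-300)*.4)
print('obs tip scene',f(599,247),'body',f(590,190),' side tip',g(678,568),'body',g(662,530))
print('screw side',onz(d,g(626,573),.039))
E
```

```text
slot L tip [0.4656 0.0854 0.29  ]
slot R tip [0.4639 0.0556 0.29  ]
slot L in [0.487  0.0826 0.29  ]
slot R in [0.4859 0.0551 0.29  ]
slot end [0.5008 0.0678 0.29  ]
rim top in [0.5131 0.0677 0.295 ]
rim top out [0.5172 0.0681 0.295 ]
rim L out [0.4897 0.0994 0.295 ]
rim R out [0.4873 0.0386 0.295 ]
screw [0.4799 0.1658 0.039 ]
c far L [0.526  0.2627 0.032 ]
c near L [0.4191 0.2541 0.032 ]
c near R [0.4382 0.0655 0.032 ]
6.825
scene [[173.8, 201.6], [170.6, 178.3], [167.8, 157.7], [166.2, 146.3]]
side [[176.5, 270.0], [170.8, 254.6], [165.6, 240.3], [162.7, 232.2]]
obs tip scene (175.6, 198.8) body (172.0, 176.0)  side tip (177.2, 267.2) body (170.8, 252.0)
screw side [0.47974117 0.16363604 0.039     ]
```

Request:
step_arm:
  motion:
    - [[0.2,-0.01,0],0]
    - [[0.5,-0.02,0],0]
    - [[0.8,-0.02,0],0]
    - [[1.1,-0.02,0],0]
    - [[1.3,-0.02,0],0]
    - [[1.38,-0.02,0],0]
    - [[1.38,-0.02,0],0]
    - [[1.38,-0.02,0],0]

```text
time: 7.82
tool_pos: [0.4873, 0.0699, 0.3302]
tool_rot: [-3.142, 0.0, -0.039]
contact_force: [0.4, -0.0, -5.2]
opening: 0.0302
grip_force: 35.0
```

```bash
python3 - <<'E'
from h import *
o=robot.observe(); print(o['tool_pos'],o['tool_rot'],o['contact_force'],o['opening'])
w=cam('wrist'); d=cam('side'); s=cam('scene'); [np.save(n+'2.npy',q,allow_pickle=True) for n,q in(('wrist',w),('side',d),('scene',s))]
im=np.zeros((600,800,3),np.uint8)
im[:300,:400]=cv2.resize(w['pixels'],(400,300)); im[:300,400:]=cv2.resize(s['pixels'][110:200,150:270],(400,300)); im[300:,:400]=cv2.resize(d['pixels'][160:280,110:270],(400,300))
im[300:,400:]=cv2.resize(w['pixels'][180:330,180:380],(400,300))
cv2.imwrite('pics/w5.png',im[:,:,::-1])
E
```

```text
[0.48732643 0.06993358 0.33023618] [-3.14157919e+00  6.24733466e-05 -3.90927690e-02] [ 0.44555791 -0.03029444 -5.20649155] 0.030241120509847102
```

View pics/w5.png

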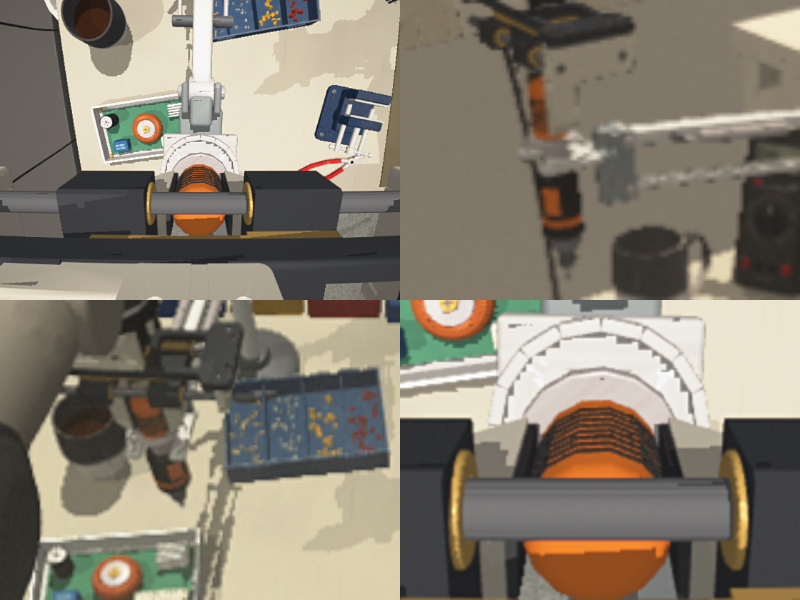

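Request:
step_arm:
  motion:
    - [[0,0,0.05],0]
    - [[0,0,0.1],0]
    - [[0,0,0.15],0]
    - [[0,0,0.2],0]
    - [[0,0,0.28],0]
    - [[-0.01,0,0.36],0]
    - [[-0.02,0,0.44],0]
    - [[-0.02,0,0.52],0]
    - [[-0.03,0,0.6],0]
    - [[-0.03,0,0.6],0]

```text
time: 9.22
tool_pos: [0.4861, 0.07, 0.2939]
tool_rot: [-3.142, -0.0, -0.039]
contact_force: [-0.2, 1.0, -2.2]
opening: 0.0301
grip_force: 35.0
```

Request:
step_arm:
  motion:
    - [[0,0,0.08],0]
    - [[0,0,0.16],0]
    - [[0,0,0.24],0]
    - [[0.01,0,0.32],0]
    - [[0.01,0,0.4],0]
    - [[0.02,0,0.48],0]
    - [[0.03,0,0.56],0]
    - [[0.04,0,0.64],0]
    - [[0.045,0,0.7],0]
    - [[0.045,0,0.7],0]

```text
time: 10.48
tool_pos: [0.4887, 0.0698, 0.2519]
tool_rot: [3.142, -0.0, -0.039]
contact_force: [-0.4, 0.1, -0.4]
opening: 0.0303
grip_force: 35.0
```

Request:
step_arm:
  motion:
    - [[0,0,0],0]

```text
time: 10.6
tool_pos: [0.4887, 0.0698, 0.2523]
tool_rot: [3.142, -0.0, -0.039]
contact_force: [-0.3, 0.1, -0.0]
opening: 0.0305
grip_force: 35.0
```

```bash
python3 - <<'E'
from h import *
F=[]
for i in range(12):
    robot.read_camera('side'); F.append(robot.observe()['contact_force'])
print(np.mean(F,0),np.std(F,0))
E
```

```text
[-0.25657219  0.0868115  -0.40927471] [0.40602033 0.46206773 0.40798769]
```

Request:
step_arm:
  motion:
    - [[0.01,0,0.05],0]
    - [[0.01,0,0.1],0]
    - [[0.02,0,0.15],0]
    - [[0.02,0,0.15],0]

```text
time: 11.7
tool_pos: [0.4901, 0.0697, 0.243]
tool_rot: [3.142, -0.001, -0.039]
contact_force: [1.1, -0.5, 0.5]
opening: 0.0302
grip_force: 35.0
```

```bash
python3 - <<'E'
from h import *
F=[]
for i in range(14):
    robot.read_camera('side'); F.append(robot.observe()['contact_force'])
print(np.mean(F,0),robot.observe()['tool_pos'])
E
```

```text
[ 1.65669714 -0.41563584  0.46471344] [0.48999819 0.06974998 0.24322928]
```

Request:
step_arm:
  motion:
    - [[0.01,0,-0.02],0]
    - [[0.02,0,-0.05],0]
    - [[0.02,0,-0.05],0]
    - [[0.02,0,-0.05],0]

```text
time: 12.9
tool_pos: [0.4904, 0.0699, 0.2458]
tool_rot: [-3.142, 0.002, -0.039]
contact_force: [-2.6, -0.6, -0.3]
opening: 0.0305
grip_force: 35.0
```

```bash
python3 - <<'E'
from h import *
F=[]
for i in range(10):
    robot.read_camera('side'); F.append(robot.observe()['contact_force'])
print(np.mean(F,0),robot.observe()['tool_pos'])
E
```

```text
[-2.66901129  0.75507702 -0.74803721] [0.49106409 0.06980023 0.24616215]
```

Request:
step_arm:
  motion:
    - [[-0.013,0,0.015],0]
    - [[-0.013,0,0.02],0]
    - [[-0.013,0,0.02],0]

```text
time: 13.78
tool_pos: [0.4909, 0.0698, 0.2453]
tool_rot: [-3.141, -0.002, -0.039]
contact_force: [0.6, 0.8, 0.5]
opening: 0.0303
grip_force: 35.0
```

```bash
python3 - <<'E'
from h import *
F=[]
for i in range(10):
    robot.read_camera('side'); F.append(robot.observe()['contact_force'])
print(np.mean(F,0),robot.observe()['tool_pos'])
E
```

```text
[2.47730846 0.73678509 0.38355845] [0.49058522 0.06968867 0.24510611]
```

Request:
step_arm:
  motion:
    - [[0,0,0],0]
    - [[0,0,0],0]
    - [[0,0,0],0]
  squeeze: 3

```text
time: 14.65
tool_pos: [0.4903, 0.0696, 0.245]
tool_rot: [3.141, -0.0, -0.039]
contact_force: [2.8, -0.9, 1.1]
opening: 0.0305
grip_force: 3.0
```

Request:
step_arm:
  motion:
    - [[0,0,0],0]
    - [[0,0,0],0]
    - [[0,0,0],0]
    - [[0,0,0],0]
    - [[0,0,0],0]
    - [[0,0,0],0]
  hand: 100

```text
time: 15.4
tool_pos: [0.4902, 0.0698, 0.2449]
tool_rot: [-3.142, -0.0, -0.039]
contact_force: [0.5, -0.4, 0.9]
opening: 0.056
grip_force: 0.0
```

Request:
step_arm:
  motion:
    - [[0,0,-0.1],0]
    - [[0,0,-0.3],0]
    - [[0,0,-0.6],0]
    - [[0,0,-1.0],0]
    - [[0,0,-1.5],0]
    - [[-0.6,0,-1.8],0]
    - [[-1.3,0,-1.8],0]
    - [[-1.5,0,-1.8],0]
    - [[-1.5,0,-1.8],0]

```text
time: 16.52
tool_pos: [0.4004, 0.0733, 0.3538]
tool_rot: [-3.142, -0.002, -0.039]
contact_force: [1.6, 0.0, -0.3]
opening: 0.0558
grip_force: 0.0
```

```bash
python3 - <<'E'
from h import *
o=robot.observe(); print(o['time'],o['tool_pos'],o['tool_rot'],o['contact_force'],o['opening'])
w=cam('wrist'); d=cam('side'); s=cam('scene'); [np.save(n+'3.npy',q,allow_pickle=True) for n,q in(('wrist',w),('side',d),('scene',s))]
im=np.zeros((600,800,3),np.uint8)
im[:420,:560]=w['pixels']; im[:300,560:]=cv2.resize(s['pixels'][110:230,160:256],(240,300)); im[300:,560:]=cv2.resize(d['pixels'][170:290,120:216],(240,300))
cv2.imwrite('pics/w6.png',im[:,:,::-1])
for q in (s,d): print([proj(q,[.49,.0695,z]).round(1).tolist() for z in (.081,.22,.271)])
E
```

```text
16.525 [0.40037755 0.07334337 0.35379217] [-3.14156180e+00 -2.11408587e-03 -3.90405434e-02] [ 1.55811812  0.04312449 -0.29215843] 0.055849765201941265
[[202.6, 217.8], [198.3, 177.0], [196.6, 160.8]]
[[187.4, 258.7], [178.4, 230.3], [174.7, 218.5]]
```

View pics/w6.png

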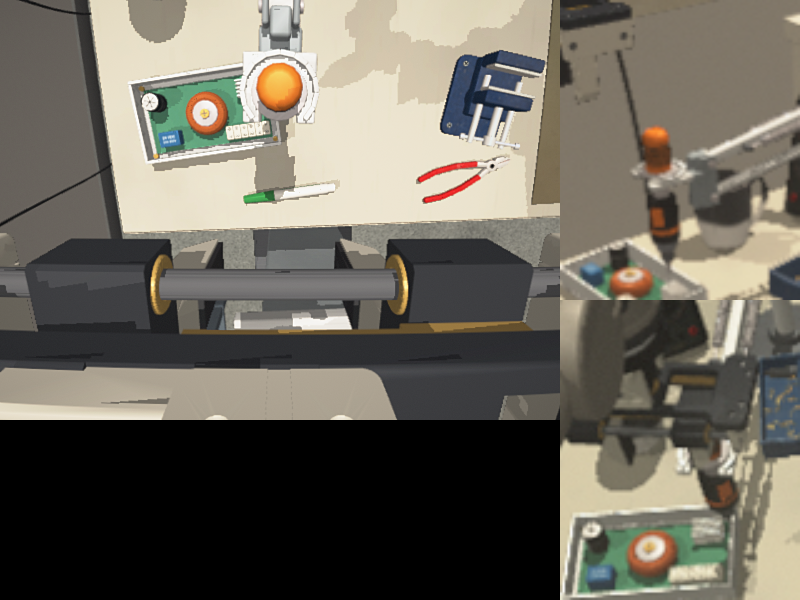

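```bash
python3 - <<'E'
from h import *
w,d,s=[np.load(n+'3.npy',allow_pickle=True).item() for n in('wrist','side','scene')]
print('cap',onz(w,(280,87),.271).round(4),'screw',onz(w,(206,113),.039).round(4))
print('tip',tri([ray(s,(204.8,214.8)),ray(d,(186.8,258))]), 'screw side',onz(d,(120+(650-560)*.4,170+248*.4),.039).round(4), onz(s,(160+(632-560)*.4,110+282*.4),.039).round(4))
for n,p in [('farL',(130,83)),('nearL',(148,164)),('nearR',(284,140))]: print(n,onz(w,p,.032).round(4))
for n,p in [('penR',(335,187)),('penL',(245,199))]: print(n,onz(w,p,.006).round(4))
for n,p in [('bench edge near',(122,232)),('bench L',(105,120))]: print(n,onz(w,p,0).round(4))
for n,p in [('tray nearL',(217,229)),('tray nearR',(268,227)),('tray farL',(215,193))]: print(n,onz(d,p,.02).round(4))
print('T0 axis scene',[proj(s,[.5246,0,z]).round().tolist() for z in(.25,.35,.45,.55)])
print('T0 axis side',[proj(d,[.5246,0,z]).round().tolist() for z in(.25,.35,.45,.55)])
print('wristball',tri([ray(s,(216,67)),ray(d,(188,128))]),tri([ray(s,(216,67)),ray(d,(165,165))]))
E
```

```text
cap [0.4875 0.069  0.271 ] screw [0.4811 0.165  0.039 ]
tip (array([0.49461351, 0.0702396 , 0.08631075]), [np.float64(0.004805073150665261), np.float64(0.004805073150665264)]) screw side [0.4797 0.1648 0.039 ] [0.4724 0.1353 0.039 ]
farL [0.5243 0.2635 0.032 ]
nearL [0.4172 0.2529 0.032 ]
nearR [0.4419 0.0643 0.032 ]
penR [ 0.3697 -0.0088  0.006 ]
penL [0.3567 0.1248 0.006 ]
bench edge near [0.3103 0.3209 0.    ]
bench L [0.4798 0.3203 0.    ]
tray nearL [0.6341 0.0086 0.02  ]
tray nearR [ 0.6435 -0.1483  0.02  ]
tray farL [0.777  0.0296 0.02  ]
T0 axis scene [[220.0, 172.0], [218.0, 138.0], [215.0, 102.0], [212.0, 62.0]]
T0 axis side [[206.0, 213.0], [200.0, 188.0], [193.0, 159.0], [185.0, 125.0]]
wristball (array([ 0.53230873, -0.00220153,  0.53584876]), [np.float64(0.0015901322067546346), np.float64(0.0015901322067546902)]) (array([0.51137742, 0.03342444, 0.50636798]), [np.float64(0.04583148914348922), np.float64(0.045831489143489154)])
```

Request:
step_arm:
  motion:
    - [[0.1,-0.5,0],-0.1]
    - [[0.4,-1.2,0],-0.28]
    - [[0.7,-2.0,0],-0.46]
    - [[0.98,-2.8,0],-0.64]
    - [[0.98,-3.4,0],-0.82]
    - [[0.98,-3.59,0],-1.0]
    - [[0.98,-3.59,0],-1.18]
    - [[0.98,-3.59,0],-1.36]
    - [[0.98,-3.59,0],-1.54]
    - [[0.98,-3.59,0],-1.714]
  hand: 60

```text
time: 17.92
tool_pos: [0.4684, 0.2865, 0.352]
tool_rot: [-3.14, 0.0, 1.68]
contact_force: [-0.2, -0.6, 0.6]
opening: 0.0701
grip_force: 0.0
```

Request:
step_arm:
  motion:
    - [[0,0,0.3],0]
    - [[0,0,1.0],0]
    - [[0,0,1.8],0]
    - [[0,0,2.5],0]
    - [[0,0,2.5],0]

```text
time: 18.55
tool_pos: [0.4664, 0.2856, 0.1994]
tool_rot: [-3.134, 0.002, 1.675]
contact_force: [0.0, -0.1, 1.3]
opening: 0.0701
grip_force: 0.0
```

Request:
step_arm:
  motion:
    - [[0,0,0.5],0]
    - [[0,0,1.2],0]
    - [[0,0,1.9],0]
    - [[0,0,2.4],0]
    - [[0,0,2.7],0]
    - [[0,0,2.87],0]
    - [[0,0,2.87],0]
    - [[0,0,2.87],0]

```text
time: 19.55
tool_pos: [0.4684, 0.2866, 0.0319]
tool_rot: [3.14, -0.001, 1.675]
contact_force: [-0.5, -0.5, 0.2]
opening: 0.0701
grip_force: 0.0
```

```bash
python3 - <<'E'
from h import *
o=robot.observe(); print(o['time'],o['tool_pos'],o['tool_rot'],o['contact_force'])
c=np.array([.4803,.165]); u=np.array([-np.sin(.105),np.cos(.105)]); v=np.array([u[1],-u[0]])
e=o['tool_pos'][:2]-c; print('along',e@u,'across',e@v)
E
```

```text
19.55 [0.46844531 0.28663156 0.03185946] [ 3.13953577e+00 -6.13273323e-04  1.67478646e+00] [-0.52782192 -0.54437663  0.24481475]
along 0.12220413704536653 across 0.0009584534712952588
```

Request:
step_arm:
  motion:
    - [[-0.12,0,0],0]
    - [[-0.22,0,0],0]
    - [[-0.32,0,0],0]
    - [[-0.44,0,0],0]
    - [[-0.56,0,0],0]
    - [[-0.68,0,0],0]
    - [[-0.8,0,0],0]
    - [[-0.92,0,0],0]
    - [[-1.0,0,0],0]
    - [[-1.0,0,0],0]

```text
time: 20.8
tool_pos: [0.4741, 0.2264, 0.0312]
tool_rot: [3.141, -0.0, 1.674]
contact_force: [0.2, 2.1, 1.8]
opening: 0.0699
grip_force: 0.9
```

Request:
step_arm:
  motion:
    - [[-0.1,0,0],0]
    - [[-0.2,0,0],0]
    - [[-0.32,0,0],0]
    - [[-0.44,0,0],0]
    - [[-0.54,0,0],0]
    - [[-0.62,0,0],0]
    - [[-0.68,0,0],0]
    - [[-0.68,0,0],0]

```text
time: 21.8
tool_pos: [0.4783, 0.1862, 0.0311]
tool_rot: [3.141, -0.001, 1.675]
contact_force: [0.0, 3.9, 3.1]
opening: 0.0702
grip_force: 2.0
```

```bash
python3 - <<'E'
from h import *
o=robot.observe(); print(o['time'],o['tool_pos'],o['tool_rot'],o['contact_force'])
w=cam('wrist'); d=cam('side'); s=cam('scene'); [np.save(n+'4.npy',q,allow_pickle=True) for n,q in(('wrist',w),('side',d),('scene',s))]
im=np.zeros((600,800,3),np.uint8)
im[:300,:400]=cv2.resize(w['pixels'],(400,300)); im[:300,400:]=cv2.resize(s['pixels'][180:255,180:280],(400,300),interpolation=2); im[300:,:400]=cv2.resize(d['pixels'][205:325,110:270],(400,300),interpolation=2)
im[300:,400:]=cv2.resize(d['pixels'][230:290,150:230],(400,300),interpolation=2)
cv2.imwrite('pics/w7.png',im[:,:,::-1])
E
```

```text
21.8 [0.47829334 0.18618895 0.03112159] [ 3.14055375e+00 -5.16707453e-04  1.67452962e+00] [0.01133434 3.89966763 3.05223726]
```

View pics/w7.png

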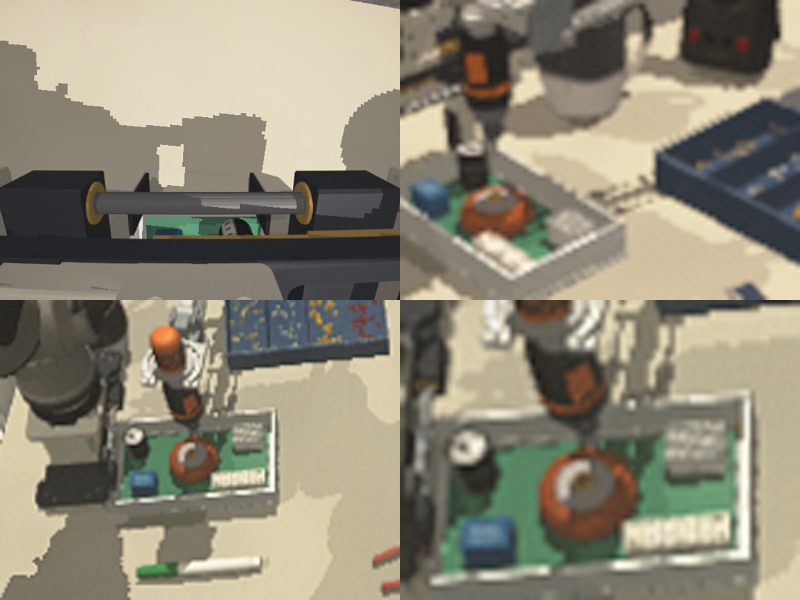

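```bash
python3 - <<'E'
from h import *
d,s=[np.load(n+'4.npy',allow_pickle=True).item() for n in('side','scene')]
P=[.490,.0697]
L=[]
for n,q in(('scene',s),('side',d)):
    h=cv2.cvtColor(q['pixels'],cv2.COLOR_RGB2HSV)
    m=cv2.inRange(h,(3,120,50),(20,255,255))
    k,_,st,ce=cv2.connectedComponentsWithStats(m)
    pc=proj(q,[*P,.249])
    for i in range(1,k):
        if st[i,4]>40 and np.hypot(*(ce[i]-pc))<70: print(n,st[i],ce[i].round(1))
    print(n,'pred cap',pc.round(1),'capTop',proj(q,[*P,.273]).round(1),'tip',proj(q,[*P,.081]).round(1),'screw if under',proj(q,[*P,.039]).round(1))
print('screw side',onz(d,(186,267.4),.039).round(4),'scene',onz(s,(204.5,230),.039).round(4))
c=np.array([.4803,.165]);u=np.array([-np.sin(.105),np.cos(.105)])
t=np.array([.4783,.1862]); print('screw by push',t-.1045*u)
E
```

```text
scene [193 161  11  19 173] [198.2 169.6]
scene [196 193  12  12  79] [199.8 198.9]
scene [195 227  18  12 113] [203.7 233.9]
scene pred cap [197.3 167.8] capTop [196.5 160.2] tip [202.5 217.8] screw if under [203.7 229.4]
side [170 215  12  15 126] [175.7 221.1]
side [178 242  13  11  61] [185.  247.8]
side [178 260  19  18 156] [187.2 269.7]
side pred cap [176.3 223.7] capTop [174.5 218.1] tip [187.4 258.7] screw if under [189.8 266.4]
screw side [0.4865 0.0801 0.039 ] scene [0.4899 0.0648 0.039 ]
screw by push [0.48925235 0.08227553]
```

Request:
step_arm:
  motion:
    - [[-0.05,0.005,0],0]
    - [[-0.1,0.013,0],0]
    - [[-0.15,0.02,0],0]
    - [[-0.175,0.025,0],0]
    - [[-0.175,0.025,0],0]
    - [[-0.175,0.025,0],0]

```text
time: 22.7
tool_pos: [0.4804, 0.1762, 0.031]
tool_rot: [3.142, -0.001, 1.674]
contact_force: [-1.0, 6.6, 5.4]
opening: 0.0701
grip_force: 3.2
```

```bash
python3 - <<'E'
from h import *
o=robot.observe(); print(o['time'],o['tool_pos'],o['tool_rot'],o['contact_force'])
d4=np.load('side4.npy',allow_pickle=True).item()
d=cam('side'); s=cam('scene'); [np.save(n+'5.npy',q,allow_pickle=True) for n,q in(('side',d),('scene',s))]
for nm,q in(('old',d4),('new',d)):
    p=q['pixels']; h=cv2.cvtColor(p,cv2.COLOR_RGB2HSV)
    m=cv2.inRange(h,(3,120,50),(20,255,255)); roi=np.zeros_like(m); roi[257:285,172:206]=255; m&=roi
    x,y,ww,hh=cv2.boundingRect(m); print(nm,'toroid bbox',x,y,ww,hh)
    # hue of inner patch: brass = yellowish hue 16-30, sat>80
    b=cv2.inRange(h,(15,90,60),(32,255,255))&roi; ys,xs=np.nonzero(b); print('brass',len(xs),xs.mean() if len(xs) else 0,ys.mean() if len(xs) else 0)
    wh=cv2.inRange(h,(0,0,130),(180,70,255))&roi; sub=wh[y:y+hh,x:x+ww]; ys,xs=np.nonzero(sub); print('white',len(xs),xs.mean()+x,ys.mean()+y)
E
```

```text
22.7 [0.48041014 0.17619561 0.03096411] [ 3.14154275e+00 -7.24527835e-04  1.67444387e+00] [-1.0277561   6.63447906  5.39196032]
old toroid bbox 178 260 19 18
brass 24 187.41666666666666 267.7083333333333
white 40 186.75 268.075
new toroid bbox 181 259 19 18
brass 33 190.72727272727272 268.06060606060606
white 33 193.12121212121212 266.24242424242425
```

```bash
python3 - <<'E'
from h import *
d,s=[np.load(n+'5.npy',allow_pickle=True).item() for n in('side','scene')]
for nm,q,roi in(('side',d,(257,285,172,206)),('scene',s,(222,245,188,222))):
    h=cv2.cvtColor(q['pixels'],cv2.COLOR_RGB2HSV); m=cv2.inRange(h,(3,120,50),(20,255,255))
    r=np.zeros_like(m); r[roi[0]:roi[1],roi[2]:roi[3]]=255; x,y,w,hh=cv2.boundingRect(m&r); print(nm,'toroid centre',x+(w-1)/2,y+(hh-1)/2,w,hh)
    c=proj(q,[.49,.07,.25]).astype(int); r[:]=0; r[c[1]-15:c[1]+12,c[0]-12:c[0]+13]=255; x,y,w,hh=cv2.boundingRect(m&r); print(' cap centre',x+(w-1)/2,y+(hh-1)/2,w,hh)
    p=lambda z:proj(q,[.49,.07,z])
    print(' pred toroid',p(.025).round(2),'cap',p(.2475).round(2),'d/dx',((proj(q,[.5,.07,.025])-p(.025))).round(2),'d/dy',(proj(q,[.49,.08,.025])-p(.025)).round(2))
E
```

```text
side toroid centre 190.0 267.5 19 18
 cap centre 176.5 224.0 14 19
 pred toroid [190.49 268.86] cap [176.25 224.06] d/dx [ 0.47 -3.02] d/dy [-3.46 -0.03]
scene toroid centre 206.5 233.5 18 12
 cap centre 198.0 169.5 11 18
 pred toroid [204.09 233.07] cap [197.34 168.29] d/dx [ 2.76 -1.06] d/dy [-1.58 -1.31]
```

```bash
python3 - <<'E'
from h import *
from scipy.optimize import least_squares
def tor(q,g):
    h=cv2.cvtColor(q['pixels'],cv2.COLOR_RGB2HSV); m=cv2.inRange(h,(3,120,50),(20,255,255))
    r=np.zeros_like(m); a,b=int(g[0]),int(g[1]); r[b-11:b+14,a-16:a+18]=255; m&=r
    x,y,w,hh=cv2.boundingRect(m); M=cv2.moments(m,True); print((x,y,w,hh),end=' ')
    return np.array([x+(w-1)/2,y+(hh-1)/2]), np.array([M['m10'],M['m01']])/M['m00']
res=[]
for n in('side','scene'):
    q3,q5=[np.load(n+k+'.npy',allow_pickle=True).item() for k in'35']
    A=tor(q3,proj(q3,[.4805,.165,.025])); B=tor(q5,proj(q5,[.49,.07,.025]))
    print(n,[a.round(1) for a in A],[b.round(1) for b in B])
    for k in(0,1):
        off=A[k]-proj(q3,[.4805,.165,.025]); res.append((n,k,q5,B[k]-off)); print('  off',off.round(2),'inferred',onz(q5,B[k]-off,.025).round(4))
for k in (0,1):
    print('joint',least_squares(lambda p:np.concatenate([proj(r[2],[*p,.025])-r[3] for r in res if r[1]==k]),[.49,.07]).x)
E
```

```text
(147, 262, 20, 18) (181, 259, 19, 18) side [array([156.5, 270.5]), array([156.5, 271.6])] [array([190. , 267.5]), array([190.9, 268.7])]
  off [-0.53 -0.93] inferred [0.4914 0.0701 0.025 ]
  off [-0.5   0.13] inferred [0.4908 0.0676 0.025 ]
(180, 217, 17, 12) (198, 228, 18, 12) scene [array([188. , 222.5]), array([188. , 223.2])] [array([206.5, 233.5]), array([206.2, 234.7])]
  off [0.85 0.46] inferred [0.494 0.067 0.025]
  off [0.88 1.18] inferred [0.4916 0.0653 0.025 ]
joint [0.49293201 0.0692141 ]
joint [0.4914385  0.06702227]
```

Request:
step_arm:
  motion:
    - [[0.05,0,0],0]
    - [[0.3,0,0],0]
    - [[0.8,0,0],0]
    - [[1.2,0,-0.3],0]
    - [[1.5,0,-1.0],0]
    - [[1.5,0,-1.8],0]
    - [[1.5,0,-2.4],0]
    - [[1.5,0,-2.5],0]
    - [[1.5,0,-2.5],0]

```text
time: 23.92
tool_pos: [0.4708, 0.2654, 0.1802]
tool_rot: [-3.141, 0.0, 1.675]
contact_force: [-0.5, 0.5, -0.4]
opening: 0.07
grip_force: 0.0
```

```bash
python3 - <<'E'
from h import *
o=robot.observe(); print(o['time'],o['tool_pos'],o['contact_force'])
for n in('side','scene'):
    q=cam(n); h=cv2.cvtColor(q['pixels'],cv2.COLOR_RGB2HSV); m=cv2.inRange(h,(3,120,50),(20,255,255))
    for z in(.025,.248):
        a,b=proj(q,[.49,.07,z]).astype(int); r=np.zeros_like(m); r[b-11:b+14,a-16:a+18]=255; print(n,z,cv2.boundingRect(m&r))
E
```

```text
23.925 [0.47077805 0.26538928 0.18016484] [-0.5427168   0.45200309 -0.41364752]
side 0.025 (182, 259, 18, 18)
side 0.248 (170, 215, 14, 19)
scene 0.025 (198, 228, 18, 12)
scene 0.248 (192, 161, 12, 19)
```

```bash
python3 -c "
from cell import robot
print(robot.hand_in())"
```

```text
the job is handed in; nothing more can be done
None
```

The screwdriver hangs by its flange in the fork, let go only once the arm had settled. The chassis was slid until its screw is within about 2 mm of being under the bit, as measured from the side and scene cameras. I handed the job in just after 24 s with the robot clear of everything, and the hand-in returned no verdict.

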